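Nozzle plate onto the balance

ROBOT

A 6-joint arm with a two-finger parallel gripper is mounted at the origin on the work surface. World frame = base frame: x ahead of the robot, y to its left, z up, the work surface at z = 0. Lengths are in mm, angles in rad, forces in N, time in s.
With the tool pointing down it reaches from about 275 to 750 mm from the base axis. Payload 10.2 kg.
Tool frame: the origin (TCP) lies between the finger pads; the fingertips stand 17 mm ahead of it and the grasp point (between the pads) lies 2 mm behind it; y points along the fingers, x is the direction in which the jaws open and shut, and the axes are right-handed (so a half turn about y gives the same grasp; the last joint's range is limited). The gripper opens to 85 mm and grips with 20 to 120 N. Pads are 22 mm wide; open, the fingers measure 114 mm over their backs; the gripper's body (76 mm by 85 mm) begins 54 mm behind the grasp point. The pads swing forward as they close: fully open they stand 13 mm farther back than shut.
Start: joints at [1.013, 0.313, 1.498, -0, 1.331, -0.223], TCP at [172.518, 495.852, 248.294] pointing down, gripper open.
Joint ranges: [-2.94, 2.94], [-0.97, 2.17], [0.19, 2.56], [-1.23, 4.37], [0.02, 3.11], [-2.88, 2.88]. Speed limits (rad/s): [2.39, 2.39, 3.01, 3.14, 3.14, 3.14].

INTERFACE

Orientations are given as a unit quaternion [w, x, y, z].
In Python, from rig import ctrl gives the robot as it stands.
- The arm moves only by the tool jog_arm, never from a script. Its argument "targets" is a list of rows, each an object with "offset": the shift along the tool's x, y, z in m, a list of three; "yaw": the turn about the tool's y in rad. In form: [{"offset": [dx, dy, dz], "yaw": yaw}, ...]. A call has 1 to 12 rows; each row is the pose to reach, as a shift and turn from the pose measured when the call began, along the tool's axes at that moment; what a row does not reach only later rows make up. A row lasts 1/12 s, in which the tool goes at most 41.7 mm and 7.16 degrees, less where a joint would pass 70% of its speed; a pose out of reach is approached as far as the arm can. A call with a gripper value outside its range is refused whole. "fingers" is the finger opening in m, from 0 to 0.0854, set as the call begins (left out, the last holds). The fingers move at their own pace and stop on an object; "grip_force" is the grip in N (left out, the last holds). Time passes only in rows, so rows that repeat a pose let the fingers close. It gives the time, the measured TCP pose, the force and the opening at its end, in the units of the state.
- ctrl.sense(): the state, without advancing time (a new reading comes with each control period).
- ctrl.capture(name): name is "side" or "top"; returns a dict with "img" (400x640x3 uint8, red, green, blue), "intrinsics" (3x3 intrinsics, pixels), "T" (4x4, takes a point from camera to world coordinates). Camera axes: x right, y up, looking along -z (the intrinsics and any distortion apply to the point x, -y, -z); pixel columns grow to the right and rows downward; lengths in mm; the calibration is good to about 2 mm. A picture is of the moment at which its call begins. There is no depth.
- ctrl.finish_job(): hands the job in, once; it reports no verdict.
Trained networks look in the newest picture that a camera, given by its name, has taken for a name from the list of things; names that differ only in an ending like _2 or _b are one class to them, and where a whole thing is asked for, a point or a joint stands for the part that bears it (a point fixed in the world has none). Each returns a list of dicts, best first, with "score" (0 to 1); they miss things now and then, are a little off and sometimes report something else, mostly with a low value. They report only what shows in the picture. A call takes as long as a camera call.
- ctrl.boxes_of(camera, target): "box" ([left, top, right, bottom] in pixels, round what is visible of it).
- ctrl.regions_of(camera, target): "region" (400x640 bool, what is visible of it) and "box" ([left, top, right, bottom] in pixels, round what is visible of it).
The state is a dict: "time_s": time; "joints": joint angles; "dq": joint speeds; "tau": joint torques, N m; "eef_pos": TCP position; "ee_rot": TCP orientation; "force": force on the tool from outside, world axes, zero at the start; "wrist_torque": the same for the moment, N m; "grip_width": opening from 0.0 (shut) to 1.0 (fully open).
Only numpy, scipy, OpenCV 4.12 (cv2) and the standard library are available. Lean on these libraries where they do the work, as an engineer would, in place of code of your own. Each camera call takes 0.05 s, during which the arm holds its last target.

TASK

Weigh the nozzle plate with the eight small holes. It lies sunk between the guide rails of its stand, so first slide it along its lane out over the stand's pick-up edge (the end nearer the robot) until it overhangs enough to pinch, without letting it tip off; then take it by the overhanging end and lay it flat in the middle of the balance's steel platform, without dropping it. Leave the other plate where it lies.

Things in the scene. Friction and masses are not known exactly. Their poses are not given: they have to be found in the camera images.
- multi_plate_center (a point): Plate to weigh: flat bare aluminium bar 140 x 56 x 8 mm (its x, y, z), about 170 g, two rows of four small dark holes (9 mm, shallow) on top. Point: its centre, half-way up; x along its length, z up. Starts flat in either lane, 2 mm lower than the rails, front end 5 to 30 mm behind the edge. Slides easily, pushed on its rear end. Right overhang 30 to 65 mm; beyond 70 mm it tips off.
- single_plate_center (a point): The other plate, in the other lane: same size, mass and metal, but with one large dark hole (36 mm) in the middle of its top; point and axes as for the first. It stays where it is.
- stand_edge (a point): Fixed stand: dark steel deck 210 mm long (x), 150 mm wide (y), top 50 mm above the bench, blue feet. Three steel rails along x, 10 mm wide and high, at y = -70, 0, 70 mm, make two 60 mm lanes (middles y = -35, 35 mm), open at both ends. Point: on the deck's top, middle of the pick-up edge; x from there along the lanes, away from the robot; z up. Free space beyond and below the edge.
- platform (a point): Fixed bench balance: white housing with a flat square steel platform 200 x 200 mm that does not sink. Point: middle of the platform's upper face, 55 mm above the bench; x points to the grey display block, which begins 112 mm away and stands 3 mm higher than the platform; z up.

How it is judged:
By the outcome, as a careful person would: the job done as asked, in the order asked, and still so for the second after the job is handed in, with the robot touching nothing.
It also fails if it takes over 56 s, if anything falls off the work surface, if the arm or the gripper's body presses on something with over 40 N, if the wrist force passes 120 N, or if a joint passes its speed limit or range.

## Working session

There is one attempt and no reset: what is moved stays moved. The work goes in short steps, Python scripts to look and compute and a tool call to move; the robot and the scene stay as the last step left them, time stands still between calls to the robot, and variables do not carry over. Pictures are saved under pics/ and viewed, and the job is handed in when it is done.

Besides the shell and the picture viewer there is one more tool, called after "Call:" by a JSON object that holds its "op" and its "data", one argument or row to a line. jog_arm: Moves the arm, as the interface text tells. Its arguments: {"type":"object","properties":{"targets":{"type":"array"},"fingers":{"type":"number"},"grip_force":{"type":"number"}},"required":["targets"]}

```bash
mkdir -p pics; cat > h.py <<'E'
import numpy as np, cv2
from rig import ctrl
def cap(n,save=None):
    c=ctrl.capture(n)
    if save: cv2.imwrite('pics/'+save,c['img'][:,:,::-1])
    return c
def px2w(c,u,v,z):
    K=np.array(c['intrinsics']);T=np.array(c['T'])
    d=np.linalg.inv(K)@np.array([u,v,1.]);d=T[:3,:3]@np.array([d[0],-d[1],-d[2]]);o=T[:3,3]
    return o+d*(z-o[2])/d[2]
def w2px(c,p):
    K=np.array(c['intrinsics']);T=np.array(c['T'])
    q=T[:3,:3].T@(np.array(p,float)-T[:3,3]);q=np.array([q[0],-q[1],-q[2]]);q=K@q
    return q[:2]/q[2]
E
python3 - <<'E'
from h import *
s=ctrl.sense();print(s)
for n in ['top','side']:
    c=cap(n,n+'0.png');print({k:(v if k!='img' else 0) for k,v in c.items()})
    for t in ['multi_plate_center','single_plate_center','stand_edge','platform']:
        for r in ctrl.boxes_of(n,t)[:3]: print(n,t,r)
E
```

```text
{'time_s': 0.0, 'joints': array([ 1.01261148e+00,  3.13458338e-01,  1.49847702e+00,  2.69399302e-05,
        1.33098525e+00, -2.23412747e-01]), 'dq': array([ 0.00055162, -0.0006858 , -0.00010573,  0.00072618,  0.00020139,
       -0.00142979]), 'tau': array([-1.33140213e-03, -4.12276447e+01, -2.59745622e+01, -2.90765629e-04,
        4.14043883e-03, -3.80024119e-06]), 'eef_pos': array([172.36963334, 495.63771924, 247.71575832]), 'ee_rot': array([-0.5761438 ,  0.57648771,  0.40927014, -0.41014411]), 'force': array([ 0.73608799,  0.06333647, -0.62754238]), 'wrist_torque': array([-0.0341448 , -0.01199208, -0.0308559 ]), 'grip_width': 1.0017480552634372}
{'img': 0, 'intrinsics': array([[362.44493695,   0.        , 318.80615038],
       [  0.        , 362.44493695, 195.10121739],
       [  0.        ,   0.        ,   1.        ]]), 'T': array([[-1.06854427e-01,  9.63841236e-01, -2.44115142e-01,
         3.77845136e+02],
       [-9.94266675e-01, -1.04567860e-01,  2.23459316e-02,
        -7.88733916e+00],
       [-3.98866771e-03,  2.45103313e-01,  9.69488760e-01,
         7.17254944e+02],
   
[... 484 characters left out ...]
552866,   0.        , 321.86119299],
       [  0.        , 512.83552866, 196.77862134],
       [  0.        ,   0.        ,   1.        ]]), 'T': array([[-9.59739630e-01,  1.92219255e-01, -2.04820900e-01,
         3.53118235e+02],
       [-2.80094523e-01, -6.00027060e-01,  7.49342769e-01,
         6.93970336e+02],
       [ 2.11400262e-02,  7.76543164e-01,  6.29709309e-01,
         6.66678190e+02],
       [ 0.00000000e+00,  0.00000000e+00,  0.00000000e+00,
         1.00000000e+00]])}
side multi_plate_center {'box': [299.2, 153.1, 373.1, 176.1], 'score': 0.92}
side stand_edge {'box': [271.4, 125.3, 387.4, 199.2], 'score': 0.71}
side platform {'box': [127.8, 206.9, 341.8, 349.2], 'score': 0.71}
```

```bash
python3 - <<'E'
import cv2
a=cv2.imread('pics/top0.png');cv2.imwrite('pics/top0c.png',cv2.resize(a[100:245,340:450],None,fx=5,fy=4.1,interpolation=cv2.INTER_CUBIC) if 0 else cv2.resize(a[105:245,340:460],None,fx=4.2,fy=4.2,interpolation=cv2.INTER_CUBIC))
a=cv2.imread('pics/side0.png');cv2.imwrite('pics/side0c.png',cv2.resize(a[110:215,255:400],None,fx=5,fy=5,interpolation=cv2.INTER_CUBIC))
E
```

```text
(no output)
```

View pics/top0.png

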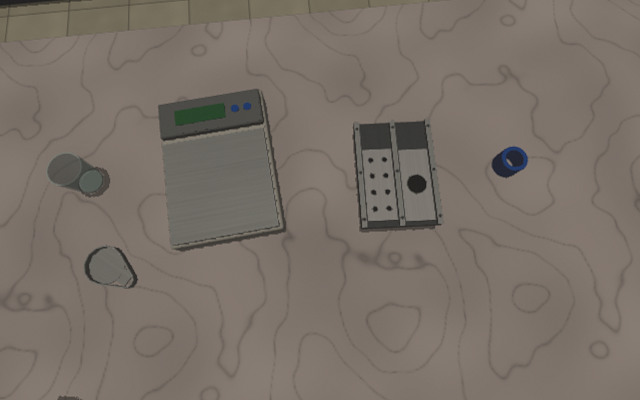

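View pics/side0.png

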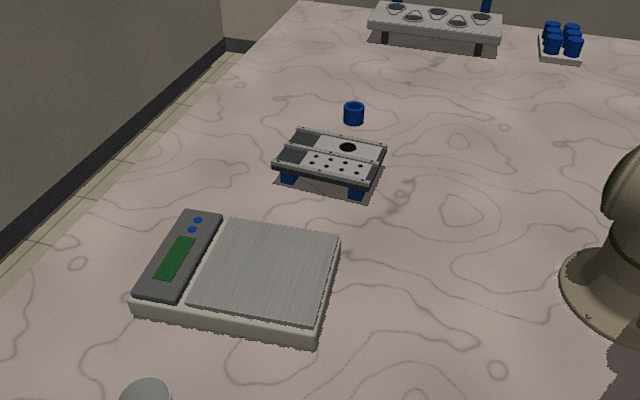

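View pics/top0c.png

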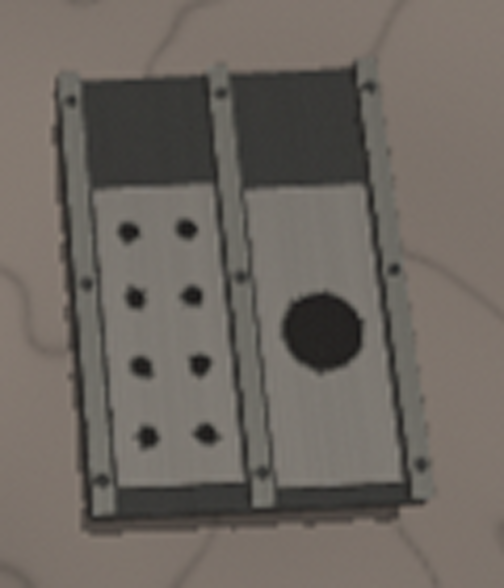

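View pics/side0c.png

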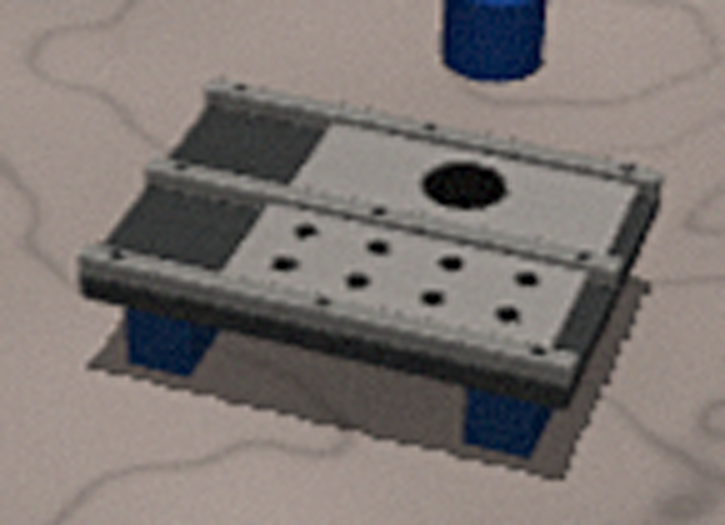

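```bash
cat > fit.py <<'E'
from h import *
from scipy.optimize import least_squares
ct=ctrl.capture('top');cs=ctrl.capture('side')
rt=ctrl.regions_of('top','platform');rs=ctrl.regions_of('side','platform')
T=lambda L:[(340+(a+.5)/4.2-.5,105+(b+.5)/4.2-.5) for a,b in L]
S=lambda L:[(255+(a+.5)/5-.5,110+(b+.5)/5-.5) for a,b in L]
st=T([(101,480),(87,284),(70,100),(262,472),(240,276),(221,93),(420,464),(394,268),(368,86)])
ss=S([(540,350),(323,301),(118,255),(585,256),(378,211),(180,167),(628,167),(430,127),(240,86)])
def model(p):
    x,y,a,s=p;c,n=np.cos(a),np.sin(a)
    return [(x+c*u-n*v,y+n*u+c*v,60) for v in(70,0,-70) for u in(s,105,210-s)]
def res(p,sets):
    return np.concatenate([(w2px(c,m)-q) for c,o in sets for m,q in zip(model(p),o)])
for sets in ([(ct,st)],[(cs,ss)],[(ct,st),(cs,ss)]):
    r=least_squares(res,[450,-100,0,12],args=(sets,));print(r.x,np.sqrt(np.mean(r.fun**2)))
X,Y,A,_=r.x
ht=T([(128,231),(186,229),(135,298),(192,296),(141,366),(200,364),(147,436),(205,434)])
hs=S([(306,231),(378,247),(452,263),(527,279),(285,263),(358,280),(432,297),(508,314)])
R=np.array([[np.cos(A),-np.sin(A)],[np.sin(A),np.cos(A)]])
for c,o in((ct,ht),(cs,hs)):
    m=np.mean([px2w(c,*q,58)[:2] for q in o],0);print('plate',m,'in stand',R.T@(m-[X,Y]))
for n,r in(('top',rt),('side',rs)):
    if r:
        m=r[0]['region'].astype(np.uint8);print(n,r[0]['score'],cv2.minAreaRect(cv2.findNonZero(m)))
        im=(ct if n=='top' else cs)['img'][:,:,::-1].copy();im[m>0]=im[m>0]//2+np.array([0,0,120],np.uint8)
        x0,y0=(140,75) if n=='top' else (115,195)
        a=cv2.resize((ct if n=='top' else cs)['img'][:,:,::-1][y0:y0+(190 if n=='top' else 165),x0:x0+240 if n!='top' else x0+160],None,fx=3,fy=3,interpolation=cv2.INTER_CUBIC);cv2.imwrite(f'pics/pl_{n}.png',a)
E
python3 fit.py
```

```text
[ 4.70688902e+02 -1.69698077e+02 -5.60352843e-02  1.49150160e+01] 0.14518911916041657
[ 4.70773002e+02 -1.72860521e+02 -5.56281195e-02  1.48870949e+01] 0.1773650629920597
[ 4.70559009e+02 -1.70401224e+02 -5.59110730e-02  1.49747975e+01] 0.417782681855365
plate [ 554.24385651 -139.2128204 ] in stand [81.8112115 35.8161406]
plate [ 554.19535511 -141.64978477] in stand [81.89896821 33.38027392]
top 0.97 ((217.12884521484375, 169.3697967529297), (149.00335693359375, 115.70016479492188), 81.57302856445312)
side 0.69 ((233.64151000976562, 274.2452697753906), (200.87451171875, 118.55895233154297), 10.619654655456543)
```

View pics/pl_top.png

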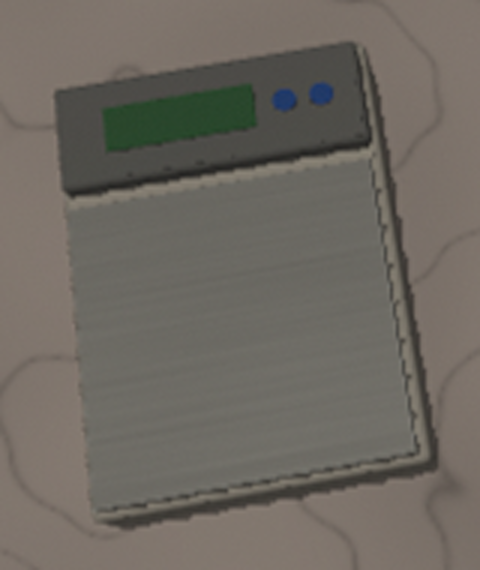

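View pics/pl_side.png

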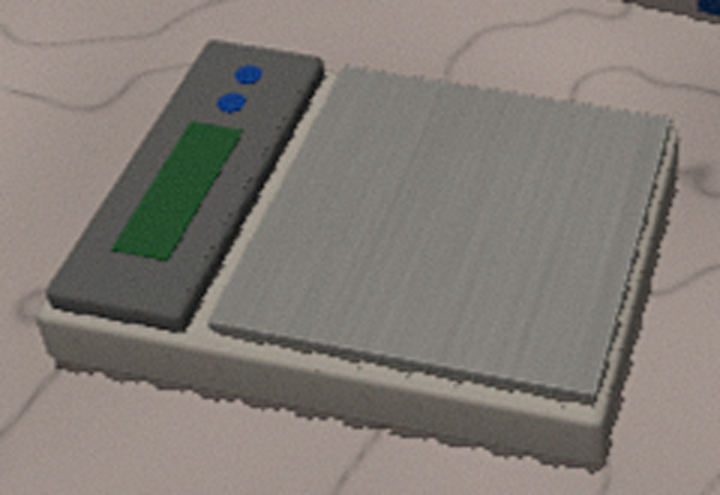

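```bash
cat > fit2.py <<'E'
from h import *
from scipy.optimize import least_squares
ct=ctrl.capture('top');cs=ctrl.capture('side')
T=[(140+(a+.5)/3-.5,75+(b+.5)/3-.5) for a,b in [(66,210),(371,158),(418,455),(93,511)]]
S=[(115+(a+.5)/3-.5,195+(b+.5)/3-.5) for a,b in [(210,326),(340,68),(672,120),(593,398)]]
def res(p,sets):
    x,y,a=p;c,n=np.cos(a),np.sin(a)
    return np.concatenate([w2px(cc,(x+c*u-n*v,y+n*u+c*v,55))-q for cc,o in sets for (u,v),q in zip([(100,100),(100,-100),(-100,-100),(-100,100)],o)])
for sets in ([(ct,T)],[(cs,S)],[(ct,T),(cs,S)]):
    r=least_squares(res,[450,200,0],args=(sets,));print(r.x,np.sqrt(np.mean(r.fun**2)))
s=ctrl.sense();w,x,y,z=s['ee_rot']
from scipy.spatial.transform import Rotation as Ro
print(s['time_s'],s['eef_pos'],Ro.from_quat([x,y,z,w]).as_matrix().round(3))
E
python3 fit2.py
```

```text
[5.86697307e+02 1.63639205e+02 7.39873143e-02] 0.31671398272963475
[5.87405425e+02 1.64798046e+02 7.92063442e-02] 0.7630872529477157
[5.87177262e+02 1.64239494e+02 7.66774177e-02] 0.6519697746256699
0.8 [172.51264165 495.85226296 248.30095516] [[ 0.329 -0.    -0.944]
 [ 0.944  0.     0.329]
 [ 0.    -1.     0.   ]]
```

```bash
cat > go.py <<'E'
import sys
from h import *
from scipy.spatial.transform import Rotation as Ro
E=np.array([470.6,-171.]);A=-.056;P=np.array([587.0,164.2]);B=.076
def fr(o,a,u,v): return o+np.array([np.cos(a)*u-np.sin(a)*v,np.sin(a)*u+np.cos(a)*v])
def go(x,y,z,head):
    s=ctrl.sense();w,a,b,c=s['ee_rot'];R=Ro.from_quat([a,b,c,w]).as_matrix()
    d=R.T@(np.array([x,y,z])-s['eef_pos'])
    h=np.arctan2(R[1,0],R[0,0]);print('t',round(s['time_s'],2),'pos',s['eef_pos'].round(1),'head',h.round(4),'F',s['force'].round(1),'grip',round(s['grip_width'],3))
    print('target',np.round([x,y,z],1),'offset',(d/1000).round(4),'yaw',round(-(head-h),4))
def stand(u,v,z): go(*fr(E,A,u,v),z,np.pi/2+A)
def plat(u,v,z): go(*fr(P,B,u,v),z,np.pi/2+B)
def line(): go(*ctrl.sense()['eef_pos'],np.pi/2)
E
python3 -c "
from go import *
stand(176,35,130)"
```

```text
t 0.8 pos [172.5 495.9 248.3] head 1.236 F [ 1.2 -0.5 -0.9] grip 0.999
target [ 648.3 -145.9  130. ] offset [-0.4498  0.1183 -0.6602] yaw -0.2788
```

Call:
{"op": "jog_arm", "data": {
  "targets": [
    {"offset": [-0.225,0.03,-0.33],"yaw": -0.14},
    {"offset": [-0.225,0.03,-0.33],"yaw": -0.28},
    {"offset": [-0.225,0.04,-0.33],"yaw": -0.28},
    {"offset": [-0.225,0.04,-0.33],"yaw": -0.28},
    {"offset": [-0.225,0.04,-0.33],"yaw": -0.28},
    {"offset": [-0.225,0.04,-0.33],"yaw": -0.28},
    {"offset": [-0.225,0.04,-0.33],"yaw": -0.28},
    {"offset": [-0.225,0.04,-0.33],"yaw": -0.28},
    {"offset": [-0.45,0.118,-0.66],"yaw": -0.279},
    {"offset": [-0.45,0.118,-0.66],"yaw": -0.279},
    {"offset": [-0.45,0.118,-0.66],"yaw": -0.279},
    {"offset": [-0.45,0.118,-0.66],"yaw": -0.279}
  ],
  "fingers": 0,
  "grip_force": 60
}}

```text
time_s: 1.8
eef_pos: [463.2, 102.8, 186.6]
ee_rot: [-0.514, 0.514, 0.486, -0.486]
force: [0.7, 0.9, -0.0]
grip_width: -0.001
```

```bash
python3 -c "
from go import *
stand(176,35,110)"
```

```text
t 1.8 pos [463.2 102.8 186.6] head 1.5147 F [ 0.7  0.9 -0. ] grip -0.001
target [ 648.3 -145.9  110. ] offset [-0.2379  0.0767 -0.1987] yaw -0.0001
```

Call:
{"op": "jog_arm", "data": {
  "targets": [
    {"offset": [-0.238,0.077,-0.199],"yaw": 0},
    {"offset": [-0.238,0.077,-0.199],"yaw": 0},
    {"offset": [-0.238,0.077,-0.199],"yaw": 0},
    {"offset": [-0.238,0.077,-0.199],"yaw": 0},
    {"offset": [-0.238,0.077,-0.199],"yaw": 0},
    {"offset": [-0.238,0.077,-0.199],"yaw": 0},
    {"offset": [-0.238,0.077,-0.199],"yaw": 0},
    {"offset": [-0.238,0.077,-0.199],"yaw": 0},
    {"offset": [-0.238,0.077,-0.199],"yaw": 0},
    {"offset": [-0.238,0.077,-0.199],"yaw": 0}
  ]
}}

```text
time_s: 2.63
eef_pos: [648.5, -147.0, 108.4]
ee_rot: [0.515, -0.514, -0.485, 0.485]
force: [-0.0, 0.6, -0.2]
grip_width: -0.001
```

```bash
python3 -c "
from go import *
c=cap('side');a=c['img'][:,:,::-1].copy()
s=ctrl.sense();x,y,z=s['eef_pos']
for dz in (0,-17,-30):
  u,v=w2px(c,(x,y,z+dz));print(dz,u,v);cv2.circle(a,(int(round(u)),int(round(v))),1,(0,255,0),-1)
cv2.imwrite('pics/s1.png',cv2.resize(a[60:215,230:420],None,fx=3.8,fy=3.8,interpolation=cv2.INTER_CUBIC))
stand(176,35,70)"
```

```text
0 292.34864790767523 133.81162342776298
-17 292.4738325469555 140.89121893128183
-30 292.5678553702143 146.20851313445385
t 2.68 pos [ 648.3 -145.8  109.3] head 1.5143 F [0.4 2.3 0.9] grip -0.0
target [ 648.3 -145.9   70. ] offset [-0.0001  0.0393  0.    ] yaw -0.0005
```

View pics/s1.png

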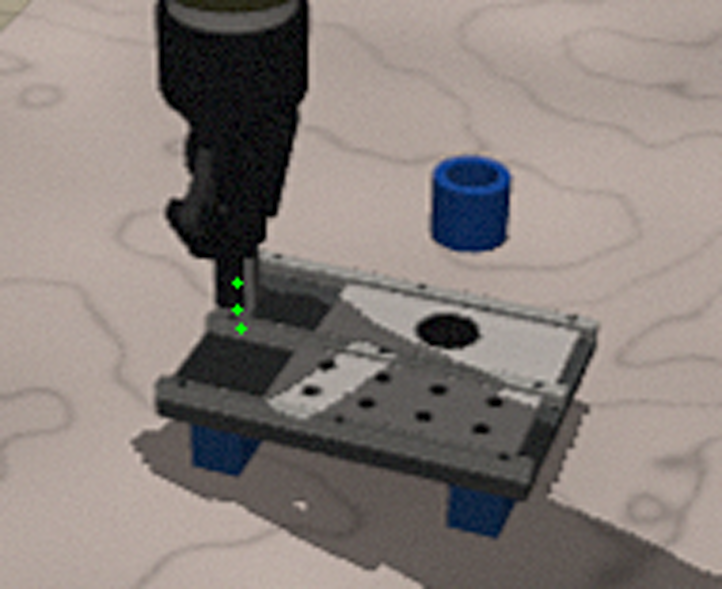

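The closed fingertips end at crop row ~312, right at the −17 mm mark (col 238, row 309). They stand over the empty deck behind the eight-hole plate. Descending.

Call:
{"op": "jog_arm", "data": {
  "targets": [
    {"offset": [0,0.02,0],"yaw": 0},
    {"offset": [0,0.033,0],"yaw": 0},
    {"offset": [0,0.037,0],"yaw": 0},
    {"offset": [0,0.039,0],"yaw": 0},
    {"offset": [0,0.039,0],"yaw": 0},
    {"offset": [0,0.039,0],"yaw": 0}
  ]
}}

```text
time_s: 3.18
eef_pos: [648.6, -145.7, 71.2]
ee_rot: [-0.514, 0.514, 0.486, -0.486]
force: [0.2, -0.0, -0.7]
grip_width: -0.004
```

```bash
python3 -c "
from go import *
c=cap('side');a=c['img'][:,:,::-1].copy()
cv2.imwrite('pics/s2.png',cv2.resize(a[60:215,230:420],None,fx=3.8,fy=3.8,interpolation=cv2.INTER_CUBIC))
stand(101,35,70)"
```

```text
t 3.23 pos [ 648.7 -145.8   71.2] head 1.5145 F [0.7 0.2 0.4] grip 0.001
target [ 573.4 -141.7   70. ] offset [-0.0002  0.0011  0.0754] yaw -0.0003
```

View pics/s2.png

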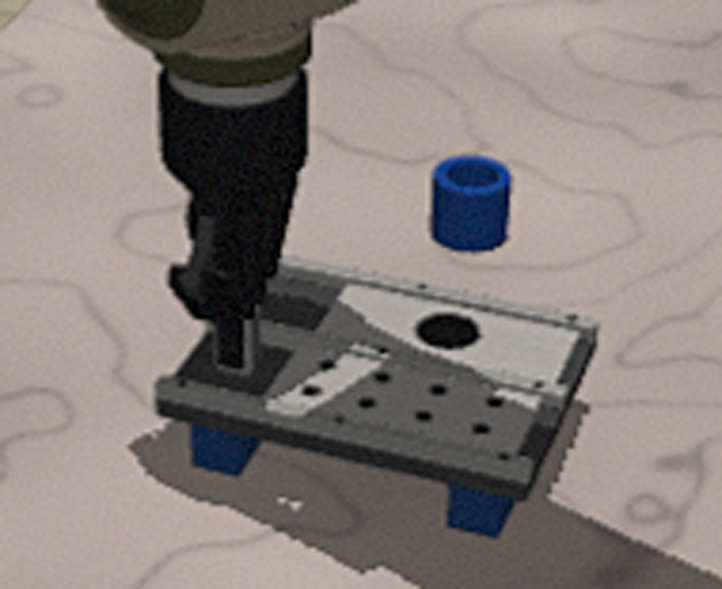

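Fingers are in the lane behind the plate (tip at crop ~235,370), clear of rails. Push gently to a partial overhang, then check.

Call:
{"op": "jog_arm", "data": {
  "targets": [
    {"offset": [0,0.001,0.005],"yaw": 0},
    {"offset": [0,0.001,0.009],"yaw": 0},
    {"offset": [0,0.001,0.013],"yaw": 0},
    {"offset": [0,0.001,0.018],"yaw": 0},
    {"offset": [0,0.001,0.024],"yaw": 0},
    {"offset": [0,0.001,0.03],"yaw": 0},
    {"offset": [0,0.001,0.036],"yaw": 0},
    {"offset": [0,0.001,0.042],"yaw": 0},
    {"offset": [0,0.001,0.048],"yaw": 0},
    {"offset": [0,0.001,0.053],"yaw": 0},
    {"offset": [0,0.001,0.057],"yaw": 0},
    {"offset": [0,0.001,0.06],"yaw": 0}
  ]
}}

```text
time_s: 4.23
eef_pos: [588.5, -142.5, 70.4]
ee_rot: [-0.514, 0.514, 0.486, -0.485]
force: [1.9, 0.2, 1.8]
grip_width: -0.001
```

```bash
python3 -c "
from go import *
c=cap('side');a=c['img'][:,:,::-1].copy()
cv2.imwrite('pics/s3.png',cv2.resize(a[60:215,230:420],None,fx=3.8,fy=3.8,interpolation=cv2.INTER_CUBIC))
c=cap('top');a=c['img'][:,:,::-1].copy()
cv2.imwrite('pics/t3.png',cv2.resize(a[105:265,330:460],None,fx=3.7,fy=3.7,interpolation=cv2.INTER_CUBIC))
stand(101,35,70)"
```

```text
t 4.33 pos [ 588.2 -142.4   70.1] head 1.5144 F [ 0.8  1.4 -0.1] grip 0.0
target [ 573.4 -141.7   70. ] offset [-0.0002  0.0001  0.0148] yaw -0.0004
```

View pics/s3.png

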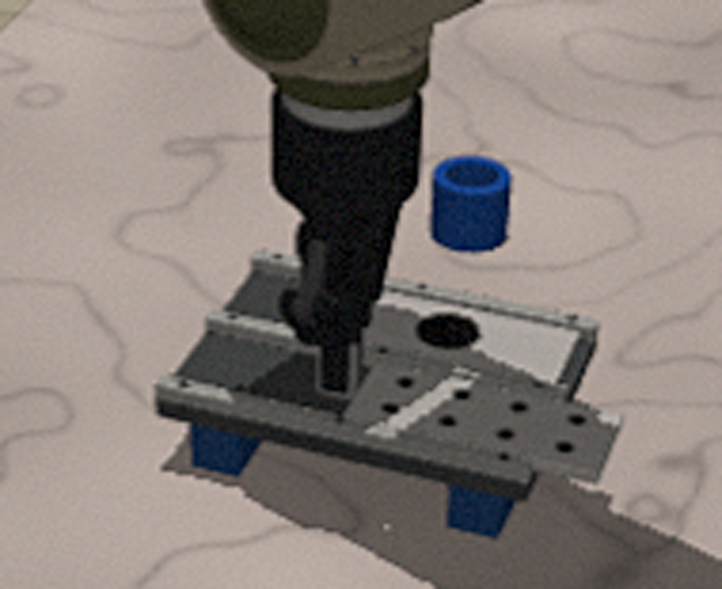

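View pics/t3.png

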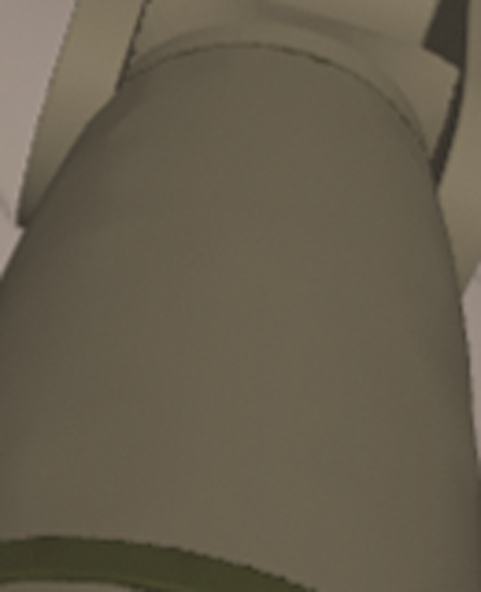

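```bash
cat > meas.py <<'E'
from go import *
def meas(L,x0=230,y0=60,f=3.8):
    c=ctrl.capture('side');R=np.array([[np.cos(A),-np.sin(A)],[np.sin(A),np.cos(A)]])
    p=np.array([R.T@(px2w(c,x0+(a+.5)/f-.5,y0+(b+.5)/f-.5,58)[:2]-E) for a,b in L]);m=p.mean(0);print('stand centre',m,'overhang',70-m[0]);return p
E
python3 -c "
from meas import *
print(meas([(405,382),(462,394),(519,407),(578,420),(391,408),(447,421),(505,434),(566,447)]).round(1))
stand(108,35,70)"
```

```text
stand centre [36.43125373 33.8423937 ] overhang 33.56874627117233
[[ 84.9  20.9]
 [ 52.6  20.5]
 [ 20.5  20.9]
 [-12.1  21. ]
 [ 84.3  46.6]
 [ 52.8  47.1]
 [ 20.8  47.1]
 [-12.2  46.6]]
t 4.38 pos [ 588.3 -142.3   69.9] head 1.5145 F [-0.   0.4  0.6] grip -0.003
target [ 580.4 -142.1   70. ] offset [-0.0002 -0.0001  0.0079] yaw -0.0003
```

Call:
{"op": "jog_arm", "data": {
  "targets": [
    {"offset": [0,0,0.003],"yaw": 0},
    {"offset": [0,0,0.007],"yaw": 0},
    {"offset": [0,0,0.011],"yaw": 0},
    {"offset": [0,0,0.014],"yaw": 0},
    {"offset": [0,0,0.016],"yaw": 0},
    {"offset": [0,0,0.016],"yaw": 0},
    {"offset": [0,0,0.012],"yaw": 0},
    {"offset": [0,-0.02,0.008],"yaw": 0},
    {"offset": [0,-0.05,0.008],"yaw": 0},
    {"offset": [0,-0.08,0.008],"yaw": 0},
    {"offset": [0,-0.08,0.008],"yaw": 0}
  ]
}}

```text
time_s: 5.3
eef_pos: [582.7, -142.8, 155.7]
ee_rot: [-0.511, 0.517, 0.487, -0.485]
force: [0.9, 0.5, 1.9]
grip_width: 0.0
```

```bash
python3 -c "
from go import *
c=cap('side');a=c['img'][:,:,::-1].copy()
cv2.imwrite('pics/s4.png',cv2.resize(a[60:215,230:420],None,fx=3.8,fy=3.8,interpolation=cv2.INTER_CUBIC))
stand(-26,35,145)"
```

```text
t 5.35 pos [ 581.7 -142.4  152.7] head 1.5146 F [-0.5 -0.1 -1.3] grip -0.001
target [ 446.6 -134.6  145. ] offset [0.0002 0.0071 0.1354] yaw -0.0001
```

View pics/s4.png

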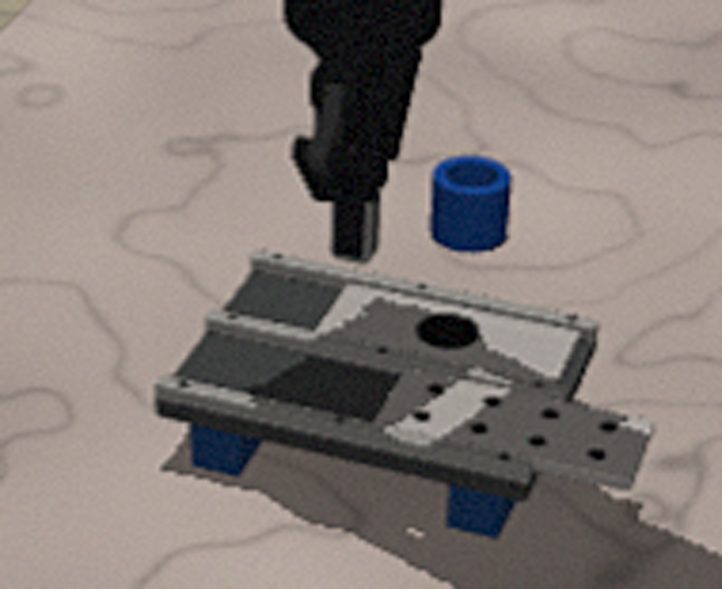

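```bash
python3 -c "
from meas import *
print(meas([(436,389),(493,402),(550,414),(609,427),(421,416),(479,429),(537,441),(598,455)]).round(1))
stand(-26,34.5,145)"
```

```text
stand centre [18.97943226 34.35979868] overhang 51.020567741335014
[[ 67.1  21.1]
 [ 34.8  21.5]
 [  3.2  21.1]
 [-29.1  21.2]
 [ 67.1  47.8]
 [ 34.9  47.8]
 [  3.4  47. ]
 [-29.5  47.4]]
t 5.4 pos [ 580.7 -142.   150.6] head 1.5146 F [-0.8  0.6 -0.5] grip 0.001
target [ 446.6 -135.1  145. ] offset [-0.0006  0.0054  0.1344] yaw -0.0002
```

Call:
{"op": "jog_arm", "data": {
  "targets": [
    {"offset": [0,0.005,0.03],"yaw": 0},
    {"offset": [0,0.005,0.065],"yaw": 0},
    {"offset": [0,0.005,0.1],"yaw": 0},
    {"offset": [0,0.005,0.125],"yaw": 0},
    {"offset": [0,0.005,0.132],"yaw": 0},
    {"offset": [0,0.005,0.132],"yaw": 0},
    {"offset": [0,0.005,0.132],"yaw": 0}
  ],
  "fingers": 0.072
}}

```text
time_s: 5.98
eef_pos: [449.4, -134.7, 145.0]
ee_rot: [-0.514, 0.514, 0.486, -0.485]
force: [0.8, -0.2, -0.1]
grip_width: 0.842
```

```bash
python3 -c "
from go import *
c=cap('side');a=c['img'][:,:,::-1].copy()
a=cv2.resize(a[60:215,290:430],None,fx=5,fy=3.8*5/3.8*.77 if 0 else 5,interpolation=cv2.INTER_CUBIC)
s=ctrl.sense();x,y,z=s['eef_pos']
for dy in(-36,36):
  for dz in (0,-9.3,-17):
    u,v=w2px(c,(x+.056*dy,y+dy,z+dz));cv2.circle(a,(int((u-290+.5)*5),int((v-60+.5)*5)),2,(0,255,0),-1)
cv2.imwrite('pics/s5.png',a[:590])
stand(-24,34.7,80)"
```

```text
t 6.03 pos [ 449.8 -134.8  145. ] head 1.5146 F [ 0.4  0.4 -0.1] grip 0.847
target [ 448.6 -135.    80. ] offset [-0.0003  0.065   0.0012] yaw -0.0002
```

View pics/s5.png

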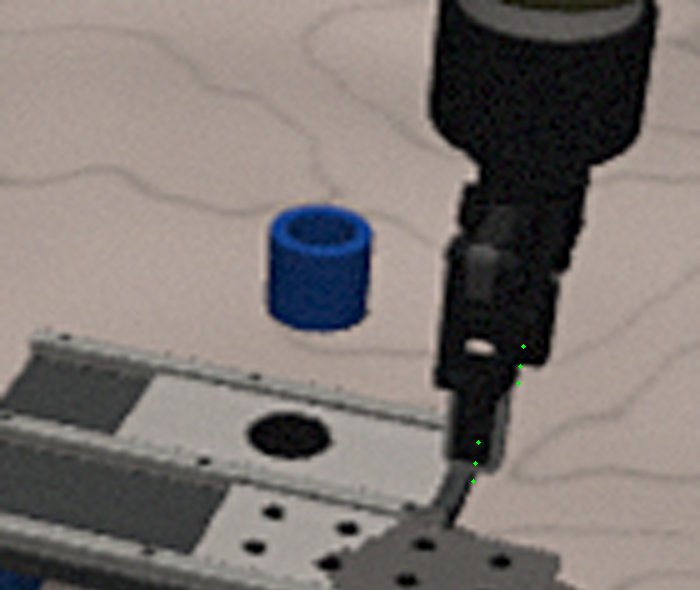

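Near finger tip ends at about (470,468) in the crop, consistent with the tips being ~8 mm ahead of the TCP at this opening. The fingers straddle the plate end, so I'm descending.

Call:
{"op": "jog_arm", "data": {
  "targets": [
    {"offset": [0,0.025,0.001],"yaw": 0},
    {"offset": [0,0.045,0.001],"yaw": 0},
    {"offset": [0,0.06,0.001],"yaw": 0},
    {"offset": [0,0.07,0.001],"yaw": 0},
    {"offset": [0,0.077,0.001],"yaw": 0},
    {"offset": [0,0.081,0.001],"yaw": 0},
    {"offset": [0,0.0825,0.001],"yaw": 0},
    {"offset": [0,0.0825,0.001],"yaw": 0},
    {"offset": [0,0.0825,0.001],"yaw": 0}
  ]
}}

```text
time_s: 6.78
eef_pos: [449.2, -134.9, 63.1]
ee_rot: [-0.513, 0.515, 0.486, -0.485]
force: [0.1, 0.4, -0.5]
grip_width: 0.846
```

```bash
python3 -c "
from go import *
c=cap('side');a=c['img'][:,:,::-1].copy()
cv2.imwrite('pics/s6.png',cv2.resize(a[100:215,290:430],None,fx=5,fy=5,interpolation=cv2.INTER_CUBIC))
stand(-24,34.7,62.5)"
```

```text
t 6.83 pos [ 449.2 -134.9   63.1] head 1.5146 F [-0.2  0.2 -0.7] grip 0.842
target [ 448.6 -135.    62.5] offset [-0.0001  0.0006  0.0006] yaw -0.0002
```

View pics/s6.png

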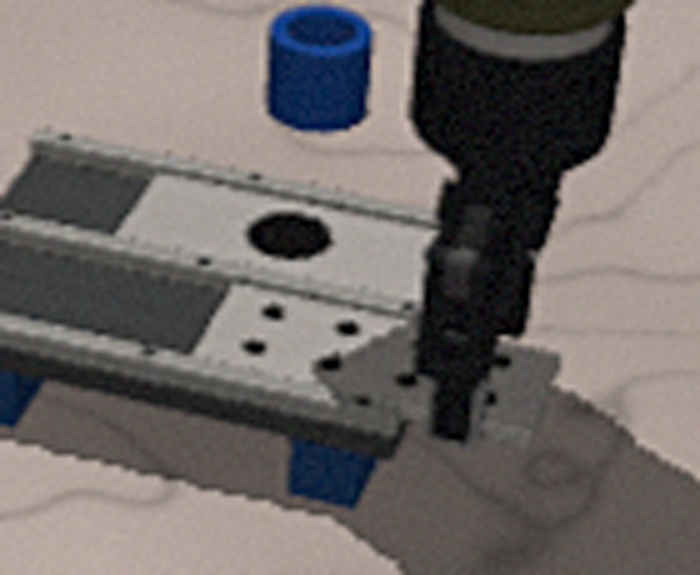

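Near finger (tip ~(450,440) in the crop) stands beside the overhanging end, clear of the rail. Closing.

Call:
{"op": "jog_arm", "data": {
  "targets": [
    {"offset": [0,0,0],"yaw": 0},
    {"offset": [0,0,0],"yaw": 0},
    {"offset": [0,0,0],"yaw": 0},
    {"offset": [0,0,0],"yaw": 0},
    {"offset": [0,0,0],"yaw": 0},
    {"offset": [0,0,0],"yaw": 0},
    {"offset": [0,0,0],"yaw": 0},
    {"offset": [0,0,0],"yaw": 0}
  ],
  "fingers": 0.045,
  "grip_force": 70
}}

```text
time_s: 7.5
eef_pos: [449.5, -135.1, 64.0]
ee_rot: [-0.513, 0.515, 0.486, -0.485]
force: [-2.2, 0.1, 7.2]
grip_width: 0.629
```

```bash
python3 -c "
from go import *
c=cap('side');a=c['img'][:,:,::-1].copy()
cv2.imwrite('pics/s7.png',cv2.resize(a[100:215,290:430],None,fx=5,fy=5,interpolation=cv2.INTER_CUBIC))
line()"
```

```text
t 7.55 pos [ 449.5 -135.1   64. ] head 1.5147 F [-2.2  1.1  7. ] grip 0.626
target [ 449.5 -135.1   64. ] offset [0. 0. 0.] yaw -0.0561
```

View pics/s7.png

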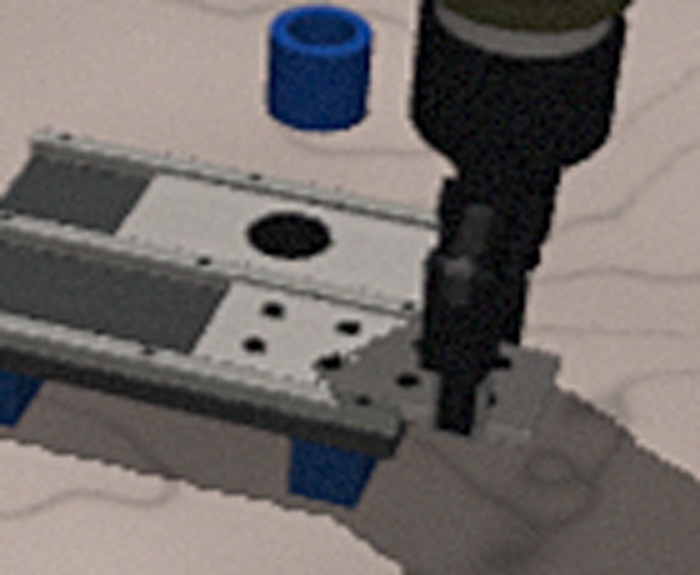

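Width 0.626 matches a 56 mm plate held. Lift straight up slowly.

Call:
{"op": "jog_arm", "data": {
  "targets": [
    {"offset": [0,-0.002,0],"yaw": 0},
    {"offset": [0,-0.005,0],"yaw": 0},
    {"offset": [0,-0.009,0],"yaw": 0},
    {"offset": [0,-0.014,0],"yaw": 0},
    {"offset": [0,-0.02,0],"yaw": 0},
    {"offset": [0,-0.028,0],"yaw": 0},
    {"offset": [0,-0.037,0],"yaw": 0},
    {"offset": [0,-0.047,0],"yaw": 0},
    {"offset": [0,-0.057,0],"yaw": 0},
    {"offset": [0,-0.065,0],"yaw": 0},
    {"offset": [0,-0.07,0],"yaw": 0},
    {"offset": [0,-0.07,0],"yaw": 0}
  ],
  "grip_force": 90
}}

```text
time_s: 8.55
eef_pos: [449.7, -135.2, 135.2]
ee_rot: [-0.512, 0.516, 0.486, -0.485]
force: [0.4, 0.5, -1.3]
grip_width: 0.622
```

```bash
python3 -c "
from go import *
c=cap('side');a=c['img'][:,:,::-1].copy()
cv2.imwrite('pics/s8.png',cv2.resize(a[70:185,270:410],None,fx=5,fy=5,interpolation=cv2.INTER_CUBIC))
plat(-46,0,135)"
```

```text
t 8.6 pos [ 449.4 -135.1  134.4] head 1.5147 F [-0.8  0.5 -2.6] grip 0.623
target [541.1 160.7 135. ] offset [ 0.3005 -0.0008 -0.075 ] yaw -0.1321
```

View pics/s8.png

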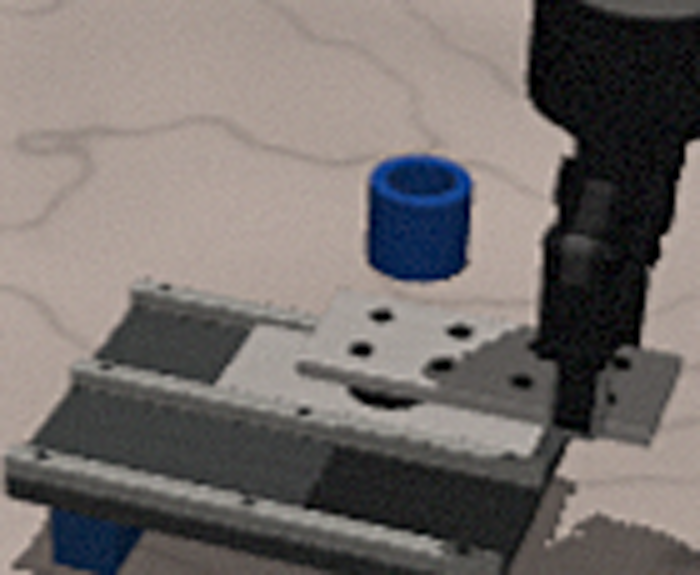

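```bash
python3 -c "
from meas import *
c=ctrl.capture('side');s=ctrl.sense();p=s['eef_pos'];z=p[2]-6
R=np.array([[np.cos(A),-np.sin(A)],[np.sin(A),np.cos(A)]])
for q in [(382,316),(459,331),(624,361),(360,349),(440,366),(522,382),(298,362),(340,290),(683,358)]:
  print(q,(R.T@(px2w(c,270+(q[0]+.5)/5-.5,70+(q[1]+.5)/5-.5,z)[:2]-p[:2])).round(1))
plat(-43,0,135)"
```

```text
(382, 316) [ 90.9 -14.3]
(459, 331) [ 59.4 -14.8]
(624, 361) [ -6.2 -17.4]
(360, 349) [91.7 11.8]
(440, 366) [59.3 12. ]
(522, 382) [26.9 11.3]
(298, 362) [111.1  29.2]
(340, 290) [112.5 -26.9]
(683, 358) [-27.1 -27.8]
t 8.65 pos [ 449.1 -134.9  133.9] head 1.5147 F [-0.3  0.2 -2.1] grip 0.622
target [544.1 160.9 135. ] offset [ 0.3007 -0.0012 -0.0782] yaw -0.1321
```

Plate is held level, centre 43 mm ahead of the TCP (holes project as expected for a flat plate). Carry across.

Call:
{"op": "jog_arm", "data": {
  "targets": [
    {"offset": [0.008,-0.003,-0.002],"yaw": -0.003},
    {"offset": [0.024,-0.005,-0.006],"yaw": -0.01},
    {"offset": [0.048,-0.006,-0.012],"yaw": -0.02},
    {"offset": [0.078,-0.006,-0.02],"yaw": -0.034},
    {"offset": [0.11,-0.006,-0.028],"yaw": -0.05},
    {"offset": [0.142,-0.006,-0.037],"yaw": -0.064},
    {"offset": [0.174,-0.006,-0.045],"yaw": -0.078},
    {"offset": [0.206,-0.005,-0.053],"yaw": -0.092},
    {"offset": [0.236,-0.004,-0.061],"yaw": -0.106},
    {"offset": [0.262,-0.003,-0.068],"yaw": -0.118},
    {"offset": [0.283,-0.002,-0.074],"yaw": -0.126},
    {"offset": [0.295,-0.001,-0.077],"yaw": -0.13}
  ]
}}

```text
time_s: 9.65
eef_pos: [542.5, 158.0, 134.2]
ee_rot: [-0.48, 0.481, 0.519, -0.518]
force: [0.2, -0.3, -1.7]
grip_width: 0.618
```

```bash
python3 -c "
from go import *
plat(-43,0,85)"
```

```text
t 9.65 pos [542.5 158.  134.2] head 1.6471 F [ 0.2 -0.3 -1.7] grip 0.618
target [544.1 160.9  85. ] offset [ 0.0029  0.0492 -0.0018] yaw 0.0003
```

Call:
{"op": "jog_arm", "data": {
  "targets": [
    {"offset": [0.003,0.005,-0.002],"yaw": 0},
    {"offset": [0.003,0.015,-0.002],"yaw": 0},
    {"offset": [0.003,0.026,-0.002],"yaw": 0},
    {"offset": [0.003,0.036,-0.002],"yaw": 0},
    {"offset": [0.003,0.044,-0.002],"yaw": 0},
    {"offset": [0.003,0.049,-0.002],"yaw": 0},
    {"offset": [0.003,0.05,-0.002],"yaw": 0},
    {"offset": [0.003,0.05,-0.002],"yaw": 0}
  ]
}}

```text
time_s: 10.32
eef_pos: [544.3, 160.8, 84.0]
ee_rot: [-0.48, 0.481, 0.519, -0.518]
force: [0.1, -0.1, -1.5]
grip_width: 0.619
```

```bash
python3 -c "
from go import *
c=cap('side');a=c['img'][:,:,::-1].copy()
cv2.imwrite('pics/s9.png',cv2.resize(a[140:340,110:360],None,fx=2.9,fy=2.9,interpolation=cv2.INTER_CUBIC))
plat(-43,0,70)"
```

```text
t 10.37 pos [544.6 160.9  84.5] head 1.6468 F [-0.2  0.8 -1.4] grip 0.618
target [544.1 160.9  70. ] offset [0.0001 0.0145 0.0005] yaw 0.0
```

View pics/s9.png

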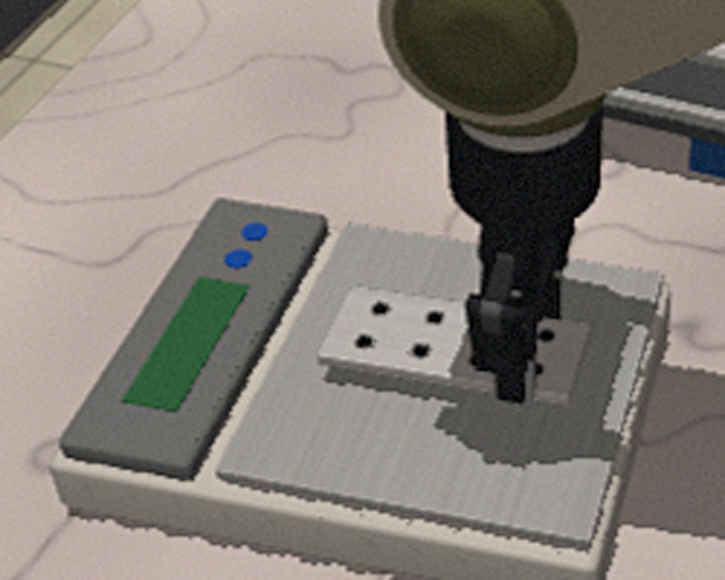

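Plate is level over the platform middle (plate crop ~(320–590, 285–400)). Lower to just above contact, then in fine steps with force checks.

Call:
{"op": "jog_arm", "data": {
  "targets": [
    {"offset": [0,0.005,0],"yaw": 0},
    {"offset": [0,0.009,0],"yaw": 0},
    {"offset": [0,0.0115,0],"yaw": 0},
    {"offset": [0,0.013,0],"yaw": 0},
    {"offset": [0,0.013,0],"yaw": 0},
    {"offset": [0,0.013,0],"yaw": 0}
  ]
}}

```text
time_s: 10.87
eef_pos: [544.6, 160.9, 71.4]
ee_rot: [-0.48, 0.481, 0.519, -0.518]
force: [1.4, 0.0, -1.6]
grip_width: 0.619
```

Call:
{"op": "jog_arm", "data": {
  "targets": [
    {"offset": [0,0.001,0],"yaw": 0},
    {"offset": [0,0.0015,0],"yaw": 0},
    {"offset": [0,0.0015,0],"yaw": 0}
  ]
}}

```text
time_s: 11.12
eef_pos: [544.7, 160.9, 70.0]
ee_rot: [-0.48, 0.482, 0.519, -0.518]
force: [0.2, 0.4, -2.5]
grip_width: 0.622
```

Call:
{"op": "jog_arm", "data": {
  "targets": [
    {"offset": [0,0.0005,0],"yaw": 0},
    {"offset": [0,0.001,0],"yaw": 0},
    {"offset": [0,0.001,0],"yaw": 0}
  ]
}}

```text
time_s: 11.37
eef_pos: [544.8, 160.9, 69.6]
ee_rot: [-0.48, 0.482, 0.519, -0.518]
force: [-2.3, -0.7, 4.5]
grip_width: 0.62
```

```bash
python3 -c "
from go import *
for i in range(3): ctrl.capture('side'); plat(-43,0,69)"
```

```text
t 11.42 pos [544.8 160.9  69.6] head 1.647 F [-3.6 -0.3  5.2] grip 0.625
target [544.1 160.9  69. ] offset [0.     0.0006 0.0007] yaw 0.0002
t 11.47 pos [544.8 160.9  69.6] head 1.6469 F [-3.4 -0.7  4.8] grip 0.618
target [544.1 160.9  69. ] offset [0.0001 0.0006 0.0007] yaw 0.0001
t 11.52 pos [544.8 160.9  69.6] head 1.647 F [-3.9 -0.6  6.2] grip 0.617
target [544.1 160.9  69. ] offset [0.     0.0006 0.0007] yaw 0.0002
```

Contact (≈+7 N change). Release in place, then look.

Call:
{"op": "jog_arm", "data": {
  "targets": [
    {"offset": [0,0,0],"yaw": 0},
    {"offset": [0,0,0],"yaw": 0},
    {"offset": [0,0,0],"yaw": 0},
    {"offset": [0,0,0],"yaw": 0},
    {"offset": [0,0,0],"yaw": 0},
    {"offset": [0,0,0],"yaw": 0}
  ],
  "fingers": 0.075
}}

```text
time_s: 12.02
eef_pos: [544.8, 160.9, 69.5]
ee_rot: [-0.48, 0.482, 0.519, -0.518]
force: [0.2, 0.4, -0.5]
grip_width: 0.88
```

```bash
python3 -c "
from go import *
c=cap('side');a=c['img'][:,:,::-1].copy()
cv2.imwrite('pics/s10.png',cv2.resize(a[140:340,110:360],None,fx=2.9,fy=2.9,interpolation=cv2.INTER_CUBIC))
plat(-43,0,69)"
```

```text
t 12.07 pos [544.8 160.9  69.6] head 1.647 F [-0.3 -0.6  0.4] grip 0.879
target [544.1 160.9  69. ] offset [0.0001 0.0006 0.0007] yaw 0.0002
```

View pics/s10.png

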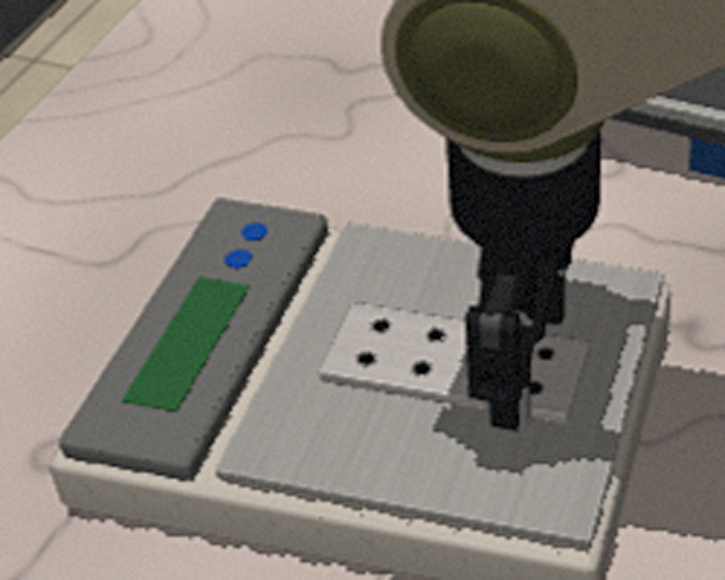

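The plate lies flat and free on the platform (crop ~(320–590, 303–415)). Retract straight up, then sideways for a clear view.

Call:
{"op": "jog_arm", "data": {
  "targets": [
    {"offset": [0,-0.008,0],"yaw": 0},
    {"offset": [0,-0.025,0],"yaw": 0},
    {"offset": [0,-0.055,0],"yaw": 0},
    {"offset": [0,-0.09,0],"yaw": 0},
    {"offset": [0,-0.12,0],"yaw": 0},
    {"offset": [0,-0.15,0.03],"yaw": 0},
    {"offset": [0,-0.15,0.06],"yaw": 0},
    {"offset": [0,-0.15,0.1],"yaw": 0},
    {"offset": [0,-0.15,0.14],"yaw": 0},
    {"offset": [0,-0.15,0.18],"yaw": 0},
    {"offset": [0,-0.15,0.2],"yaw": 0},
    {"offset": [0,-0.15,0.2],"yaw": 0}
  ]
}}

```text
time_s: 13.07
eef_pos: [341.7, 145.9, 219.6]
ee_rot: [-0.479, 0.482, 0.52, -0.518]
force: [1.3, -0.7, 1.0]
grip_width: 0.877
```

```bash
python3 -c "
from go import *
c=cap('side');a=c['img'][:,:,::-1].copy()
cv2.imwrite('pics/s11.png',a)
cv2.imwrite('pics/s11c.png',cv2.resize(a[200:350,110:360],None,fx=3,fy=3,interpolation=cv2.INTER_CUBIC))
c=cap('top','t11.png')
plat(-43,0,69)"
```

```text
t 13.17 pos [345.1 145.9 219.8] head 1.6471 F [-0.1 -0.3 -0.3] grip 0.881
target [544.1 160.9  69. ] offset [ 0.      0.1519 -0.1988] yaw 0.0003
```

View pics/s11.png

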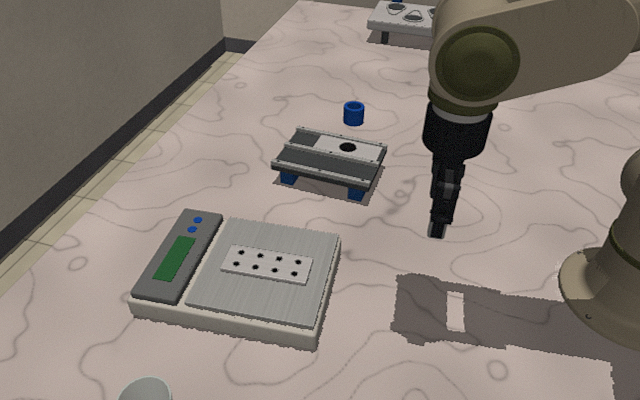

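View pics/s11c.png

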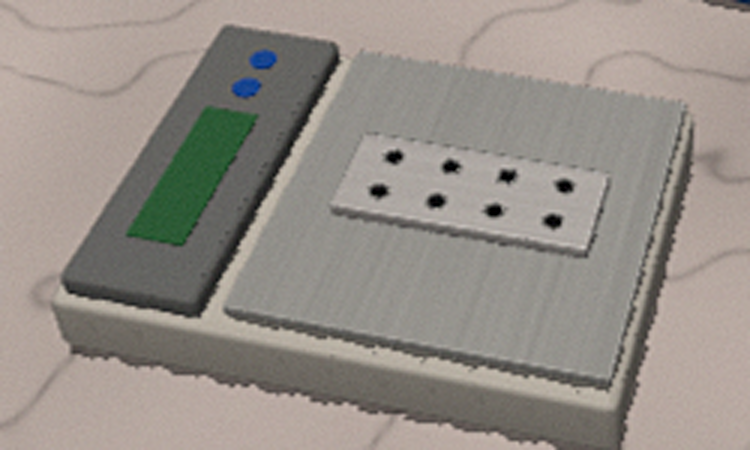

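View pics/t11.png

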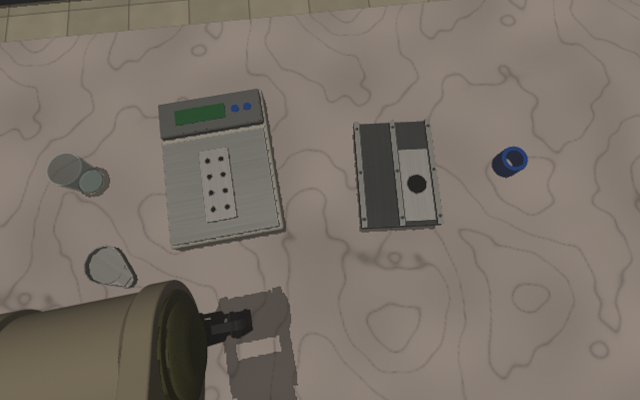

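```bash
python3 -c "
from go import *
c=ctrl.capture('side')
R=np.array([[np.cos(B),-np.sin(B)],[np.sin(B),np.cos(B)]])
L=[(394,157),(452,166),(508,176),(565,186),(379,191),(436,201),(494,210),(553,220)]
p=np.array([R.T@(px2w(c,110+(a+.5)/3-.5,200+(b+.5)/3-.5,63)[:2]-P) for a,b in L]);print(p.round(1),p.mean(0))
ctrl.finish_job();print(ctrl.sense()['time_s'])"
```

```text
[[ 47.8 -13.5]
 [ 14.9 -14.1]
 [-16.8 -13.7]
 [-48.6 -13.5]
 [ 47.3  12.6]
 [ 15.5  12.6]
 [-16.3  11.9]
 [-48.4  11.8]] [-0.55785383 -0.73842352]
the job is handed in; nothing more can be done
the job is handed in; nothing more can be done
```

The eight-hole plate is lying flat in the middle of the balance platform, and I handed the job in at about 13 s.

- **Slide:** I pushed the plate along its lane with closed fingers on its rear end. The side camera showed an overhang of about 51 mm before I took hold of it.
- **Grasp and carry:** I gripped it across its width at the overhanging end and carried it level. I lowered it until the force rose by about 7 N, then released it and moved the arm clear.
- **Last checks:** The side camera puts the plate centre within about 1 mm of the platform centre and aligned with it. The pictures show it lying flat, and the one-hole plate still in its lane. The force reads zero and the arm touches nothing.
- **Disagreement:** The two cameras differed by 1 to 3 mm in sideways position, roughly what the calibration allows. No check failed.

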